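Clamp and stamp the silversmith's bars

TASK

Stamp every aluminium bar in the tray: unscrew the jig's brass knob until the jaw is high enough, lay each bar in a lane of its own with its end pushed under the jaw right up to the back stop, screw the jaw firmly down on all of them together, and knock the sprung stamp down to its bottom stop with the mallet. Then stand the mallet on its head back on its round cork pad, unscrew the jaw well clear of the bars and return them all to the tray, side by side and flat. Do not disturb the other things on the bench.

Things in the scene. Friction and masses are not known exactly. Their poses are not given: they have to be found in the camera images.
- jig: Fixed dark steel jig, base 210 (x) x 240 (y) x 20 mm; origin: centre of its underside; x points from the open loading side to the back stop, whose face is at x +95. Three lanes along x at y -60, 0, +60; any bar in any lane. A bar home against the stop has its origin at x +15, z +20. A bridge spans x +33 to +97, z 90 to 106, on posts at y +-110.
- bed (a point): Point on top of the jig's bed (z 20) at the jig's x 0, y 0; axes as the jig's. Straight fences at y -90, -30, +30, +90 part the lanes: from x -100 to +41 low ribs 8 mm wide and 6 high, from x +41 to +91 22 mm wide and 12 high, which leaves slots 38 mm wide for the bars' ends. A thin grey line runs along the middle of each lane.
- knob (a joint): Turn of the brass knob, rad, + anticlockwise from above: unscrews, and raises stem, knob and jaw by 5 mm per rad. Range -1.2 to 3.6. Gap from bed to free jaw: 12 mm + 5 mm x value (25 mm at 2.6); a 20 mm bar is touched at 1.6. Below 1.6 the jaw's sprung feet press each bar with 1 N more per 0.1 rad, so 0.9 to 1.2 clamps firmly (they bottom at 0.5). Friction 0.2 N m; it stays where left.
- knob_grip (a point): Centre of the brass knob, an upright round knob 50 mm in diameter and 36 mm tall (18 mm above and below this point), above the bridge at jig x +76, y -50; it turns, rises and falls with the knob. At knob value 0 it is at jig z 146.
- jaw: Steel jaw under the bridge, rising and falling with the stem: a crossbar at jig x +63 to +89 over all three lanes with a sprung foot 30 mm wide over each lane. Origin on the stem's axis (jig x +76, y -50) level with the free feet's undersides, so its jig z minus 20 mm is the gap over the bed. Each foot: 1.4 N preload, then 2 N per mm, 5.5 mm of give; every bar must feel more than 1 N.
- punch: Sprung steel stamp: round head 30 mm across on top of the bridge at jig x +50, y +55. Origin at the centre of its top face, at jig z 142 when up, 132 at its bottom stop (10 mm travel); spring 3.6 N at the top, 6.6 N at the bottom; returns up by itself.
- bar1: Plain aluminium bar 160 (its x) x 26 x 20 mm tall, 0.2 kg, origin at the centre of its underside. The bars are alike and either end may go in. None if this bar is absent.
- bar2: Plain aluminium bar 160 (its x) x 26 x 20 mm tall, 0.2 kg, origin at the centre of its underside. The bars are alike and either end may go in. None if this bar is absent.
- bar3: Plain aluminium bar 160 (its x) x 26 x 20 mm tall, 0.2 kg, origin at the centre of its underside. The bars are alike and either end may go in. None if this bar is absent.
- mallet: Mallet standing on its face: white cylindrical head 56 mm across and 72 tall, axis z, origin at the centre of its underside; wooden handle 20 mm wide (y) and 24 tall, axis at z +36, runs from the head to x -173. 0.26 kg, mass centre about 20 mm or less from the head's axis. It stands on the pad by itself.
- tray: Fixed tray, a cork board 280 (x) x 320 (y) mm with its floor at z +4 and a wooden lip 8 mm wide and 10 high (z 0 to 10) round it; origin at the centre of its underside. The bars start on it, about 100 mm apart, lying roughly along its x.
- pad: Round cork pad fixed on the bench, 120 mm across, 6 mm thick; origin at the centre of its underside.
- charcoal: Bystander, leave alone: dark block 110 x 70 x 35 mm; origin at its underside.
- pot: Bystander, leave alone: dark metal pot, 90 mm wide, 75 tall; origin at its underside.
- tub: Bystander, leave alone: orange tub, 84 mm wide, 55 tall; origin at its underside.
- tin: Bystander, leave alone: white round tin, 96 mm wide, 48 tall; origin at its underside.
- torch: Bystander, leave alone: green gas can, 66 mm wide, 150 tall; origin at its underside.
- driver: Bystander, leave alone: screwdriver; origin at its underside.
- beaker: Bystander, leave alone: yellow cup, 72 mm wide, 80 tall; origin at its underside.
There are look-alikes about, which are no part of the job. Leave any black or purple look-alike of the bar2 alone.

How it is judged:
On the way, in this order (a step that is already met when the one before it is completed fails the run):
1. every bar lies in a lane under the raised jaw, against the back stop, not yet clamped (x of each of bar1, bar2, bar3 in the frame of jig above 0.006 m and z of bar1 in the frame of jig between 0.016 and 0.0235 m and angle between the x axis of each of bar1, bar2, bar3 and the x axis of jig, either way round below 0.12 rad and (y of bar1 in the frame of jig between -0.071 and -0.049 m or y of bar1 in the frame of jig between -0.011 and 0.011 m or y of bar1 in the frame of jig between 0.049 and 0.071 m) and z of bar2 in the frame of jig between 0.016 and 0.0235 m and (y of bar2 in the frame of jig between -0.071 and -0.049 m or y of bar2 in the frame of jig between -0.011 and 0.011 m or y of bar2 in the frame of jig between 0.049 and 0.071 m) and z of bar3 in the frame of jig between 0.016 and 0.0235 m and (y of bar3 in the frame of jig between -0.071 and -0.049 m or y of bar3 in the frame of jig between -0.011 and 0.011 m or y of bar3 in the frame of jig between 0.049 and 0.071 m) and z of jaw in the frame of jig above 0.041 m), for 0.1 s.
2. the jaw is screwed down so that it presses on every bar (x of each of bar1, bar2, bar3 in the frame of jig above 0.006 m and z of bar1 in the frame of jig between 0.016 and 0.0235 m and angle between the x axis of each of bar1, bar2, bar3 and the x axis of jig, either way round below 0.12 rad and (y of bar1 in the frame of jig between -0.071 and -0.049 m or y of bar1 in the frame of jig between -0.011 and 0.011 m or y of bar1 in the frame of jig between 0.049 and 0.071 m) and z of bar2 in the frame of jig between 0.016 and 0.0235 m and (y of bar2 in the frame of jig between -0.071 and -0.049 m or y of bar2 in the frame of jig between -0.011 and 0.011 m or y of bar2 in the frame of jig between 0.049 and 0.071 m) and z of bar3 in the frame of jig between 0.016 and 0.0235 m and (y of bar3 in the frame of jig between -0.071 and -0.049 m or y of bar3 in the frame of jig between -0.011 and 0.011 m or y of bar3 in the frame of jig between 0.049 and 0.071 m) and contact force between jaw and bar1 above 1 N and contact force between jaw and bar2 above 1 N and contact force between jaw and bar3 above 1 N), for 0.3 s.
3. the mallet drives the stamp down to its bottom stop while the bars are clamped (contact force between jaw and bar1 above 1 N and contact force between jaw and bar2 above 1 N and contact force between jaw and bar3 above 1 N and z of punch in the frame of jig below 0.1335 m and contact force between mallet and punch above 1 N).
4. the mallet stands on the pad again and the jaw is raised off the bars, which are still in the jig (z of jaw in the frame of jig above 0.042 m and horizontal distance between mallet and pad below 0.032 m and angle between mallet's own z axis and vertical below 0.12 rad and height (world z) of mallet below 0.012 m and linear speed of mallet below 0.02 m/s and z of each of bar1, bar2, bar3 in the frame of jig above 0.016 m), for 0.1 s.
At the end, for the whole second after the job is handed in: Every bar present lies flat on the tray's floor (origin within 60 mm of the tray's centre in its x and 140 mm in its y, not on the lip or another bar), at rest; the stamp is up again; the mallet stands upright on its face on the pad, within 32 mm of the pad's centre, at rest (x of bar1 in the frame of tray between -0.06 and 0.06 m and y of bar1 in the frame of tray between -0.14 and 0.14 m and z of bar1 in the frame of tray between 0 and 0.008 m and angle between each of bar1, bar2, bar3's own z axis and vertical below 0.05 rad and linear speed of each of bar1, bar2, bar3, mallet below 0.02 m/s and x of bar2 in the frame of tray between -0.06 and 0.06 m and y of bar2 in the frame of tray between -0.14 and 0.14 m and z of bar2 in the frame of tray between 0 and 0.008 m and x of bar3 in the frame of tray between -0.06 and 0.06 m and y of bar3 in the frame of tray between -0.14 and 0.14 m and z of bar3 in the frame of tray between 0 and 0.008 m and z of punch in the frame of jig above 0.139 m and horizontal distance between mallet and pad below 0.032 m and angle between mallet's own z axis and vertical below 0.12 rad and height (world z) of mallet below 0.012 m); the robot touches nothing.
It fails at once if a bystander is shifted by more than 6 cm or knocked over (distance of any of charcoal, pot, tub, tin, torch, driver, beaker from where it was at the start of the episode above 0.06 m or angle between any of charcoal, pot, tub, tin, torch, beaker's own z axis and vertical above 0.6 rad).
Of bar1, bar2, bar3 only 2 to 3 are there at a start; the rules pass over those that are not, and their reading is None.
At some moment in a run one of bar1, bar2, bar3 may be knocked a few centimetres aside while the robot is not near it.
It also fails if it takes over 210 s, if anything falls off the work surface, if the arm or the gripper's body presses on something with over 40 N, if the wrist force passes 120 N, or if a joint passes its speed limit or range.

ROBOT

A 6-joint arm with a two-finger parallel gripper is mounted at the origin on the work surface. World frame = base frame: x ahead of the robot, y to its left, z up, the work surface at z = 0. Lengths are in m, angles in rad, forces in N, time in s.
With the tool pointing down it reaches from about 0.3 to 0.775 m from the base axis. Payload 14.6 kg.
Tool frame: the origin (TCP) lies midway between the tips of the shut fingers; the grasp point (between the pads) lies 19 mm behind it; z points along the fingers, y is the direction in which the jaws open and shut (so a half turn about z gives the same grasp; the last joint's range is limited). The gripper opens to 94 mm and grips with 3 to 60 N. Pads are 16 mm wide; open, the fingers measure 119 mm over their backs; the gripper's body (75 mm by 177 mm) begins 78 mm behind the grasp point.
Start: joints at [1.045, 0.3, 1.521, -0, 1.321, -0.067], TCP at [0.244, 0.493, 0.205] pointing down, gripper open.
Joint ranges: [-3.03, 3.03], [-0.79, 2.21], [0.23, 2.52], [-1.04, 4.18], [0, 3.07], [-2.55, 2.55]. Speed limits (rad/s): [2.22, 2.22, 2.57, 3.14, 3.14, 3.14].

INTERFACE

Orientations are given as [roll, pitch, yaw] about the fixed x, y, z axes, in that order (R = Rz(yaw) Ry(pitch) Rx(roll)).
In Python, from station import readout, imaging, job gives the robot as it stands.
- The arm moves only by the tool arm_command, never from a script. Its argument "increments" is a list of rows, each an object with "gripper": the opening, from 0 (shut) to 1 (fully open); "slide": the shift along the world's x, y, z in m, a list of three; "yaw": the turn about the world's z in rad. A call has 1 to 8 rows; each row is the pose to reach, as a shift and turn from the pose commanded when the call began; what a row does not reach only later rows make up. A row lasts 1/8 s, in which the tool goes at most 62.5 mm and 10.7 degrees, less where a joint would pass 70% of its speed; a pose out of reach is approached as far as the arm can. A call with a gripper value outside its range is refused whole. The fingers move at their own pace and stop on an object; "grip_force" is the grip in N (left out, the last holds). Time passes only in rows, so rows that repeat a pose let the fingers close. It gives the time, the measured TCP pose, the force and the opening at its end, in the units of the state.
- readout.get_obs(): the state, without advancing time (a new reading comes with each control period).
- imaging.camera(name): name is "scene" or "top"; returns a dict with "color" (400x640x3 uint8, red, green, blue), "mtx" (3x3 intrinsics, pixels), "rvec" (rotation vector, rad) and "tvec" (3), from world to camera coordinates, as OpenCV has them. Camera axes: x right, y down, z forward; pixel columns grow to the right and rows downward; lengths in m; the calibration is good to about 2 mm. A picture is of the moment at which its call begins. There is no depth.
- job.hand_in(): hands the job in, once; it reports no verdict.
The state is a dict: "time_s": time; "qpos": joint angles; "joint_vel": joint speeds; "tau": joint torques, N m; "ee_pos": TCP position; "eef_rot": TCP orientation; "force": force on the tool from outside, world axes, zero at the start; "moment": the same for the moment, N m; "grip_width": finger opening in m.
Only numpy, scipy, OpenCV 4.12 (cv2) and the standard library are available. Lean on these libraries where they do the work, as an engineer would, in place of code of your own. Each camera call takes 0.05 s, during which the arm holds its last target. There are 200 camera calls.

## Working session

There is one attempt and no reset: what is moved stays moved. The work goes in short steps, Python scripts to look and compute and a tool call to move; the robot and the scene stay as the last step left them, time stands still between calls to the robot, and variables do not carry over. Pictures are saved under pics/ and viewed, about 12 in all and at most 16, crops included, and the job is handed in when it is done.

Besides the shell and the picture viewer there is one more tool, called after "Call:" as a command line: name --argument value ..., lists and objects as JSON in quotes. arm_command: Moves the arm, as the interface text tells. Its arguments: {"type":"object","properties":{"increments":{"type":"array","items":{"type":"object","properties":{"gripper":{"type":"number"},"slide":{"type":"array","items":{"type":"number"}},"yaw":{"type":"number"}}}},"grip_force":{"type":"number"}},"required":["increments"]}

```bash
mkdir -p pics; cat > h.py <<'E'
import numpy as np, cv2
from station import readout, imaging, job
def cam(n):
    d=imaging.camera(n); d['R']=cv2.Rodrigues(np.array(d['rvec'],float))[0]; d['t']=np.array(d['tvec'],float).ravel(); d['K']=np.array(d['mtx'],float); return d
def save(d,f,box=None,s=1):
    im=cv2.cvtColor(d['color'],cv2.COLOR_RGB2BGR)
    if box: im=im[box[1]:box[3],box[0]:box[2]]
    cv2.imwrite(f,cv2.resize(im,None,fx=s,fy=s,interpolation=cv2.INTER_CUBIC))
def ray(d,uv,z):
    r=d['R'].T@np.linalg.inv(d['K'])@np.array([uv[0],uv[1],1.]); c=-d['R'].T@d['t']
    return (c+r*(z-c[2])/r[2])
def proj(d,p):
    q=d['K']@(d['R']@np.array(p,float)+d['t']); return q[:2]/q[2]
E
python3 - <<'E'
from h import *
a=cam('top');b=cam('scene')
save(a,'pics/t0.png',s=1.25);save(b,'pics/s0.png',s=1.25)
for d in(a,b): print(-d['R'].T@d['t'],d['K'][0,0]); print(d['R'].round(2))
print(readout.get_obs())
E
```

```text
[ 0.31619312 -0.04087982  1.5182876 ] 442.25799665502694
[[-0.01 -1.   -0.01]
 [-0.99  0.01 -0.13]
 [ 0.13  0.01 -0.99]]
[ 1.37034998 -0.61183703  0.76090054] 373.8007314292845
[[ 0.55  0.83 -0.02]
 [ 0.44 -0.31 -0.84]
 [-0.71  0.46 -0.54]]
{'time_s': 0.1, 'qpos': array([ 1.04540375e+00,  3.00400943e-01,  1.52151468e+00, -2.46356575e-05,
        1.32070908e+00, -6.65795136e-02]), 'joint_vel': array([-0.00044745, -0.00139288, -0.00071241,  0.00054544,  0.00040862,
       -0.00062013]), 'tau': array([ 1.40929274e-04, -5.32643723e+01, -3.53286695e+01,  7.08794896e-02,
        2.34754389e-02, -9.21180367e-05]), 'ee_pos': array([0.24346554, 0.49291368, 0.2049529 ]), 'eef_rot': array([-3.14056131e+00, -4.48523443e-05,  2.68278568e+00]), 'force': array([ 0.37032434, -0.62106334,  0.30651121]), 'moment': array([-0.02497373, -0.02467704,  0.01629159]), 'grip_width': 0.09363375157843179}
```

View pics/t0.png

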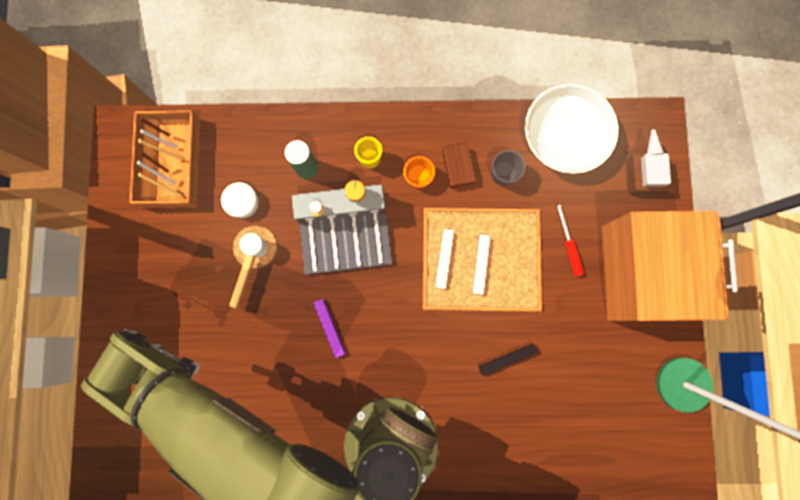

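View pics/s0.png

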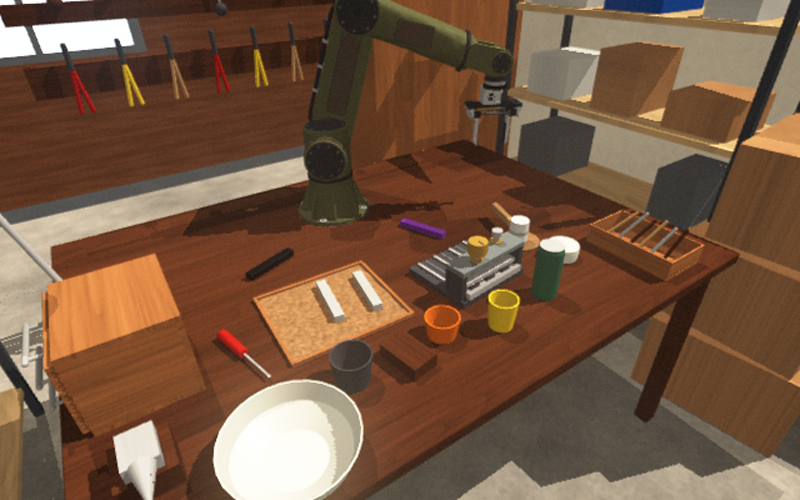

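The top view shows two white bars at (444,259) and (482,264) on the tray, the jig around (343,230), with the knob at (354,190) and the stamp at (316,207). The mallet head is at (251,244) on its pad. The purple and black bars are decoys.

```bash
python3 - <<'E'
from h import *
a=cam('top'); im=a['color'].astype(int); hsv=cv2.cvtColor(a['color'],cv2.COLOR_RGB2HSV)
save(a,'pics/t1.png',(170,130,330,260),5)
def blobs(m,box,mina=20):
    x0,y0,x1,y1=box; k=np.zeros(m.shape,np.uint8); k[y0:y1,x0:x1]=m[y0:y1,x0:x1]
    return [c for c in cv2.findContours(k,cv2.RETR_EXTERNAL,cv2.CHAIN_APPROX_NONE)[0] if cv2.contourArea(c)>mina]
white=((hsv[...,1]<60)&(hsv[...,2]>150)).astype(np.uint8)
for c in blobs(white,(340,170,432,248)):
    p=np.array([ray(a,q,.024)[:2] for q in c[:,0]],np.float32); r=cv2.minAreaRect(p); print('bar',r, cv2.minAreaRect(c))
tray=((hsv[...,0]>8)&(hsv[...,0]<25)&(hsv[...,2]>120)).astype(np.uint8)
for c in blobs(tray,(332,160,440,255),500):
    c=cv2.convexHull(c);p=np.array([ray(a,q,.01)[:2] for q in c[:,0]],np.float32); print('tray',cv2.minAreaRect(p))
for c in blobs(tray,(180,170,230,250),100):
    print('pad/mallet bbox',cv2.boundingRect(c))
for c in blobs(white,(185,180,215,210)):
    (u,v),r=cv2.minEnclosingCircle(c); print('head',u,v,r,ray(a,(u,v),.072))
brass=((hsv[...,0]>15)&(hsv[...,0]<35)&(hsv[...,1]>120)&(hsv[...,2]>100)).astype(np.uint8)
for c in blobs(brass,(265,135,300,170)):
    (u,v),r=cv2.minEnclosingCircle(c); print('knob',u,v,r,ray(a,(u,v),.164),[ray(a,(u+r,v),.164)[1]])
E
```

```text
bar ((0.47634634375572205, -0.2508171796798706), (0.029239965602755547, 0.16151264309883118), 81.12320709228516) ((384.71539306640625, 211.2769317626953), (8.6824312210083, 47.257232666015625), 7.125016689300537)
bar ((0.4930952787399292, -0.1511530876159668), (0.028047479689121246, 0.16129860281944275), 80.37786865234375) ((355.2469482421875, 206.68704223632812), (8.3070650100708, 47.07337188720703), 8.530765533447266)
tray ((0.4939630627632141, -0.258209228515625), (0.3720860779285431, 0.32495343685150146), 89.25454711914062)
pad/mallet bbox (208, 209, 22, 41)
pad/mallet bbox (180, 170, 50, 80)
head 202.0 196.0 10.816754341125488 [0.52854663 0.35890682 0.072     ]
knob 283.76605224609375 152.5825653076172 9.017395973205566 [0.64959308 0.0795946  0.164     ] [np.float64(0.051283002033617485)]
```

View pics/t1.png

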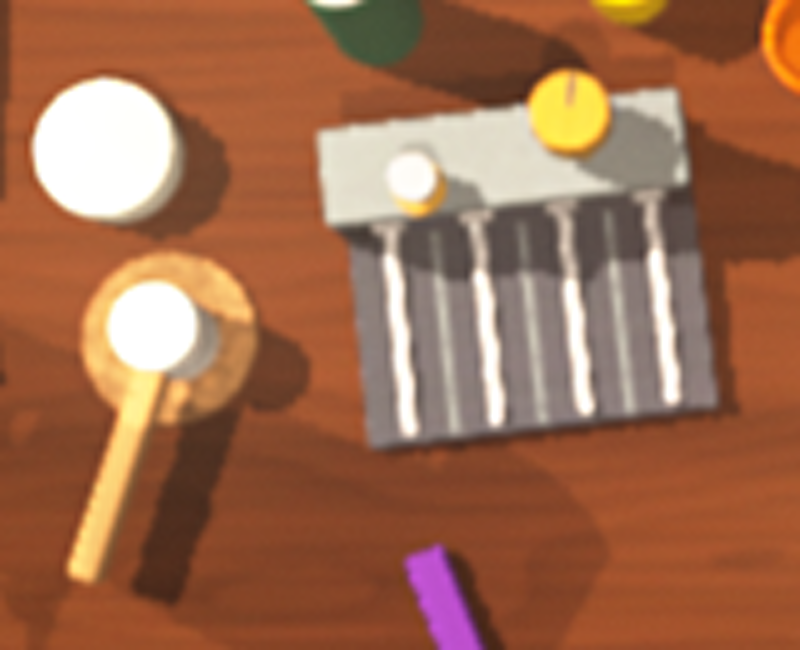

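The crop shows the jig's bridge corners at about (318,132), (680,90), (688,185) and (328,228). The base front corners are at (372,447) and (718,405), and the pad centre is at about (169,338). I'll now fit the poses.

```bash
python3 - <<'E'
from h import *
from scipy.optimize import least_squares
a=cam('top'); b=cam('scene'); save(b,'pics/s1.png',(320,150,480,260),5)
up=lambda x,y:(x/5+170-.4,y/5+130-.4)
# grey lane lines + bridge + front corners: (crop px, jig xyz; nan x = line only)
P=[((318,132),(97,120,106)),((680,90),(97,-120,106)),((688,185),(33,-120,106)),((328,228),(33,120,106)),((372,447),(-105,120,20)),((718,405),(-105,-120,20))]
L=[((436,265),60),((455,425),60),((525,250),0),((543,413),0),((612,245),-60),((631,408),-60)]
W=[(ray(a,up(*p),q[2]/1e3)[:2],q[:2]) for p,q in P]; WL=[(ray(a,up(*p),.0205)[:2],y) for p,y in L]
def res(s,full=False):
    c,n=np.cos(s[2]),np.sin(s[2]); R=np.array([[c,n],[-n,c]])
    return np.r_[np.ravel([R@(w-s[:2])-np.array(q)/1e3 for w,q in W]),[(R@(w-s[:2]))[1]-y/1e3 for w,y in WL]]
s=least_squares(res,[.57,.08,.1]).x; print('jig',s,(res(s)*1e3).round(1))
np.save('jig.npy',s)
c,n=np.cos(s[2]),np.sin(s[2]); J=lambda x,y:s[:2]+np.array([c*x-n*y,n*x+c*y])/1e3
print('knob xy',J(76,-50),'punch',J(50,55))
kb=up(570,112)
for v in(0,1,2,3):
  z=.164+.005*v; p=[*J(76,-50),z]; print(v,'top pred crop',(proj(a,p)+.4-[170,130])*5,'scene crop',(proj(b,p)+.4-[320,150])*5)
print('punch scene',(proj(b,[*J(50,55),.142])+.4-[320,150])*5,'top',(proj(a,[*J(50,55),.142])+.4-[170,130])*5)
print('pad',ray(a,up(169,338),.006),'handle',ray(a,up(152,378),.054),ray(a,up(85,577),.054))
E
```

```text
jig [0.57128045 0.12187621 0.10883996] [-0.2 -1.3 -1.1  0.2 -0.7  2.3 -0.6 -1.8  1.2 -2.   1.4  0.7  2.   0.2
  0.  -0.2  0.1 -0.2]
knob xy [0.652262   0.08042758] punch [0.6150102  0.18198202]
0 top pred crop [569.50410413 110.77711665] scene crop [310.89732507 211.45415443]
1 top pred crop [568.78870457 108.84932898] scene crop [311.47810033 204.46591067]
2 top pred crop [568.0681607  106.90767895] scene crop [312.06160577 197.4448158 ]
3 top pred crop [567.34241684 104.95201651] scene crop [312.64786068 190.39063763]
punch scene [387.21243238 170.02852381] top [412.9907075  178.40117835]
pad [0.53397883 0.37218548 0.006     ] handle [0.50017084 0.3698235  0.054     ] [0.36810011 0.41089617 0.054     ]
```

View pics/s1.png

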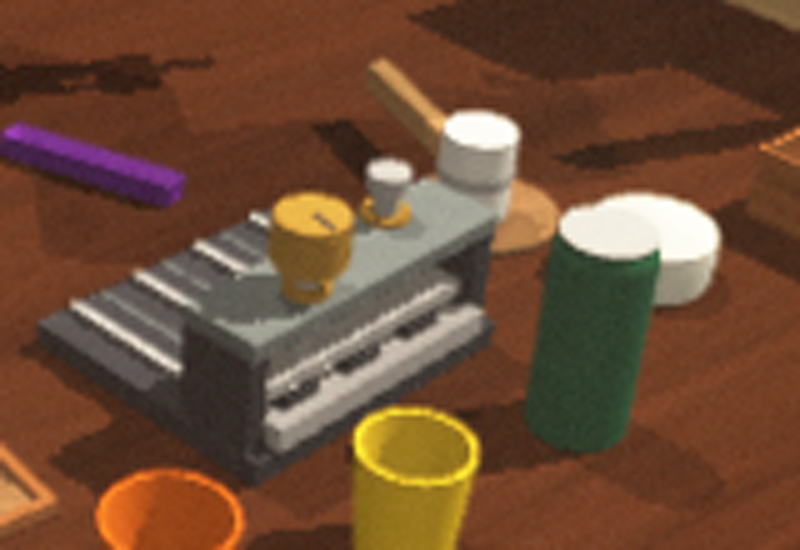

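The knob top is at (312,215) in the scene crop, so the knob value is about 0. The stamp at (388,172) agrees with the fit. Next I move over the knob.

Call:
arm_command --increments '[{"slide": [0.04, -0.04, 0.025], "yaw": -0.18, "gripper": 1}, {"slide": [0.08, -0.08, 0.025], "yaw": -0.36, "gripper": 1}, {"slide": [0.12, -0.12, 0.025], "yaw": -0.54, "gripper": 1}, {"slide": [0.16, -0.16, 0.025], "yaw": -0.72, "gripper": 1}, {"slide": [0.2, -0.2, 0.025], "yaw": -0.9, "gripper": 1}, {"slide": [0.24, -0.24, 0.025], "yaw": -1.08, "gripper": 1}, {"slide": [0.28, -0.28, 0.025], "yaw": -1.26, "gripper": 1}, {"slide": [0.32, -0.32, 0.025], "yaw": -1.44, "gripper": 1}]'

```text
time_s: 1.25
ee_pos: [0.5647, 0.1716, 0.2304]
eef_rot: [-3.142, -0.0, 1.237]
force: [1.3, -0.1, 0.3]
grip_width: 0.0939
```

Call:
arm_command --increments '[{"slide": [0.02, -0.02, 0], "yaw": -0.18, "gripper": 1}, {"slide": [0.05, -0.05, 0], "yaw": -0.36, "gripper": 1}, {"slide": [0.088, -0.092, 0], "yaw": -0.54, "gripper": 1}, {"slide": [0.088, -0.092, 0], "yaw": -0.72, "gripper": 1}, {"slide": [0.088, -0.092, 0], "yaw": -0.9, "gripper": 1}, {"slide": [0.088, -0.092, 0], "yaw": -0.95, "gripper": 1}, {"slide": [0.088, -0.092, 0], "yaw": -0.95, "gripper": 1}]'

```text
time_s: 2.12
ee_pos: [0.6515, 0.0811, 0.2302]
eef_rot: [-3.142, 0.0, 0.293]
force: [-0.9, -0.1, 0.1]
grip_width: 0.0941
```

Call:
arm_command --increments '[{"slide": [0.0, 0, -0.05], "gripper": 1}, {"slide": [0.0, 0, -0.1], "gripper": 1}, {"slide": [0.0, 0, -0.1], "gripper": 0.4}, {"slide": [0.0, 0, -0.1], "gripper": 0.4}, {"slide": [0.0, 0, -0.1], "gripper": 0.4}, {"slide": [0.0, 0, -0.1], "gripper": 0.4}]' --grip_force 30

```text
invalid input
```

Call:
arm_command --increments '[{"slide": [0.0, 0, 0.001], "yaw": 0.18}, {"slide": [0.0, 0, 0.002], "yaw": 0.36}, {"slide": [0, 0, 0.003], "yaw": 0.54}, {"slide": [0, 0, 0.004], "yaw": 0.72}, {"slide": [0, 0, 0.004], "yaw": 0.8}, {"slide": [0, 0, 0.004], "yaw": 0.8}]'

```text
invalid input
```

Call:
arm_command --increments '[{"slide": [0.0, 0, -0.05], "yaw": 0, "gripper": 1}, {"slide": [0.0, 0, -0.1], "yaw": 0, "gripper": 1}, {"slide": [0.0, 0, -0.1], "yaw": 0, "gripper": 0.4}, {"slide": [0.0, 0, -0.1], "yaw": 0, "gripper": 0.4}, {"slide": [0.0, 0, -0.1], "yaw": 0, "gripper": 0.4}, {"slide": [0.0, 0, -0.1], "yaw": 0, "gripper": 0.4}]' --grip_force 30

```text
time_s: 2.88
ee_pos: [0.6521, 0.0812, 0.1319]
eef_rot: [3.141, -0.002, 0.293]
force: [0.1, -0.5, 0.5]
grip_width: 0.0574
```

Call:
arm_command --increments '[{"slide": [0.0, 0, 0.001], "yaw": 0.18, "gripper": 0.4}, {"slide": [0.0, 0, 0.002], "yaw": 0.36, "gripper": 0.4}, {"slide": [0, 0, 0.003], "yaw": 0.54, "gripper": 0.4}, {"slide": [0, 0, 0.004], "yaw": 0.72, "gripper": 0.4}, {"slide": [0, 0, 0.004], "yaw": 0.8, "gripper": 0.4}, {"slide": [0, 0, 0.004], "yaw": 0.8, "gripper": 0.4}]'

```text
time_s: 3.62
ee_pos: [0.6524, 0.0804, 0.1354]
eef_rot: [3.139, -0.0, 1.094]
force: [3.9, -3.9, -0.1]
grip_width: 0.0493
```

Call:
arm_command --increments '[{"slide": [0.0, 0, 0.001], "yaw": 0.18, "gripper": 0.4}, {"slide": [0.0, 0, 0.002], "yaw": 0.36, "gripper": 0.4}, {"slide": [0, 0, 0.003], "yaw": 0.54, "gripper": 0.4}, {"slide": [0, 0, 0.004], "yaw": 0.72, "gripper": 0.4}, {"slide": [0, 0, 0.005], "yaw": 0.9, "gripper": 0.4}, {"slide": [0, 0, 0.006], "yaw": 1.08, "gripper": 0.4}, {"slide": [0, 0, 0.007], "yaw": 1.26, "gripper": 0.4}, {"slide": [0, 0, 0.008], "yaw": 1.4, "gripper": 0.4}]'

```text
time_s: 4.62
ee_pos: [0.6538, 0.0808, 0.1426]
eef_rot: [3.138, 0.005, 2.497]
force: [23.7, 0.5, -14.5]
grip_width: 0.0495
```

Call:
arm_command --increments '[{"slide": [0.0, 0, 0.001], "yaw": 0.18, "gripper": 0.4}, {"slide": [0.0, 0, 0.002], "yaw": 0.36, "gripper": 0.4}, {"slide": [0, 0, 0.003], "yaw": 0.54, "gripper": 0.4}, {"slide": [0, 0, 0.004], "yaw": 0.72, "gripper": 0.4}, {"slide": [0, 0, 0.005], "yaw": 0.9, "gripper": 0.4}, {"slide": [0, 0, 0.005], "yaw": 1.0, "gripper": 0.4}, {"slide": [0, 0, 0.005], "yaw": 1.0, "gripper": 0.4}]'

```text
time_s: 5.5
ee_pos: [0.6539, 0.0819, 0.1476]
eef_rot: [-3.141, 0.007, -2.788]
force: [22.7, 6.2, -13.7]
grip_width: 0.0497
```

Call:
arm_command --increments '[{"slide": [0.0, 0, 0], "yaw": 0, "gripper": 1}, {"slide": [0.0, 0, 0], "yaw": 0, "gripper": 1}, {"slide": [0, 0, 0], "yaw": 0, "gripper": 1}, {"slide": [-0.0, -0.0, 0.06], "yaw": 0, "gripper": 1}, {"slide": [-0.06, -0.03, 0.09], "yaw": -0.18, "gripper": 1}, {"slide": [-0.1, -0.07, 0.09], "yaw": -0.36, "gripper": 1}, {"slide": [-0.13, -0.12, 0.09], "yaw": -0.54, "gripper": 1}, {"slide": [-0.16, -0.16, 0.09], "yaw": -0.72, "gripper": 1}]'

```text
time_s: 6.5
ee_pos: [0.4902, -0.0804, 0.238]
eef_rot: [-3.142, 0.001, 2.767]
force: [-0.0, 0.3, 0.5]
grip_width: 0.0938
```

```bash
python3 - <<'E'
from h import *
b=cam('scene');a=cam('top'); i=cv2.resize(a['color'][130:260,240:400],None,fx=3,fy=3); j=cv2.resize(b['color'][150:260,320:480],None,fx=3,fy=3)
o=np.vstack([cv2.resize(i,(480,390)),j[:, :480]]); cv2.imwrite('pics/c2.png',o[:,:,::-1]); print(readout.get_obs()['ee_pos'])
E
```

```text
[ 0.48964615 -0.08159522  0.23821628]
```

View pics/c2.png

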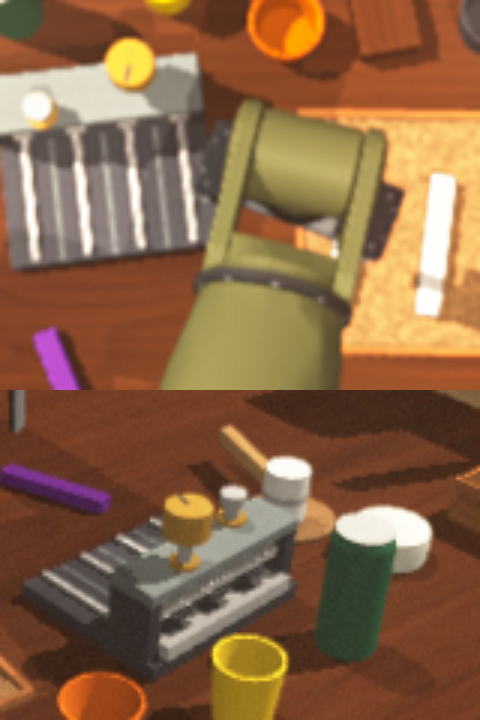

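The knob mark has turned from pointing to +x round to −x, so the value is about 2.9 and the jaw gap about 26 mm. Next I pick up the first bar, gripping it 35 mm towards its near end.

Call:
arm_command --increments '[{"slide": [-0.015, -0.03, 0], "yaw": 0.1, "gripper": 0.6}, {"slide": [-0.031, -0.064, -0.04], "yaw": 0.207, "gripper": 0.6}, {"slide": [-0.031, -0.064, -0.09], "yaw": 0.207, "gripper": 0.6}, {"slide": [-0.031, -0.064, -0.14], "yaw": 0.207, "gripper": 0.6}, {"slide": [-0.031, -0.064, -0.19], "yaw": 0.207, "gripper": 0.6}, {"slide": [-0.031, -0.064, -0.227], "yaw": 0.207, "gripper": 0.6}, {"slide": [-0.031, -0.064, -0.227], "yaw": 0.207, "gripper": 0.2}, {"slide": [-0.031, -0.064, -0.227], "yaw": 0.207, "gripper": 0.2}]' --grip_force 30

```text
time_s: 7.6
ee_pos: [0.4615, -0.143, 0.0119]
eef_rot: [-3.141, 0.002, 2.981]
force: [-0.3, -0.1, 0.4]
grip_width: 0.0399
```

Call:
arm_command --increments '[{"slide": [0, 0, 0], "yaw": 0, "gripper": 0.2}, {"slide": [0, 0, 0], "yaw": 0, "gripper": 0.2}, {"slide": [0, 0, 0.05], "yaw": 0, "gripper": 0.2}, {"slide": [0, 0, 0.08], "yaw": 0, "gripper": 0.2}]'

```text
time_s: 8.1
ee_pos: [0.461, -0.143, 0.0929]
eef_rot: [-3.141, 0.002, 2.98]
force: [0.5, -0.5, -2.7]
grip_width: 0.0257
```

Call:
arm_command --increments '[{"slide": [0.0, 0.05, 0.0], "yaw": 0.1, "gripper": 0.2}, {"slide": [0.01, 0.1, 0], "yaw": 0.2, "gripper": 0.2}, {"slide": [0.02, 0.15, 0], "yaw": 0.27, "gripper": 0.2}, {"slide": [0.0244, 0.1952, 0], "yaw": 0.27, "gripper": 0.2}, {"slide": [0.0244, 0.1952, -0.03], "yaw": 0.27, "gripper": 0.2}, {"slide": [0.0244, 0.1952, -0.057], "yaw": 0.27, "gripper": 0.2}, {"slide": [0.0244, 0.1952, -0.057], "yaw": 0.27, "gripper": 0.2}]'

```text
time_s: 8.98
ee_pos: [0.484, 0.0524, 0.0326]
eef_rot: [3.141, -0.003, -3.033]
force: [0.6, -0.7, -2.3]
grip_width: 0.0257
```

```bash
python3 - <<'E'
from h import *
b=cam('scene');a=cam('top'); i=cv2.resize(a['color'][130:260,210:370],None,fx=4,fy=4,interpolation=cv2.INTER_CUBIC)
cv2.imwrite('pics/c3.png',i[:,:,::-1]); o=readout.get_obs();print(o['ee_pos'],o['eef_rot'],o['force'])
E
```

```text
[0.48535758 0.05225189 0.03449346] [-3.14156475e+00  7.77505168e-04 -3.03353404e+00] [ 0.3044363  -0.37064637 -1.99581789]
```

View pics/c3.png

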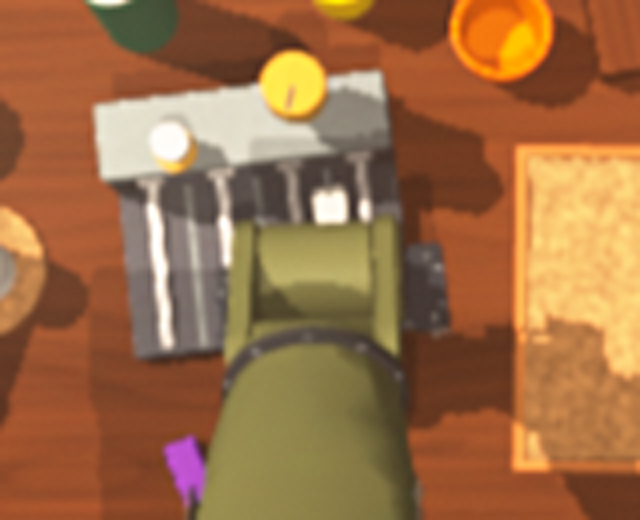

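The bar's nose is at (328,205), in line with the lane's grey line. I'll lower it and slide it in.

Call:
arm_command --increments '[{"slide": [0.0, 0.0, -0.005], "yaw": 0.0, "gripper": 0.2}, {"slide": [0.02, 0.0022, -0.005], "yaw": 0, "gripper": 0.2}, {"slide": [0.035, 0.0038, -0.005], "yaw": 0, "gripper": 0.2}, {"slide": [0.05, 0.0055, -0.005], "yaw": 0, "gripper": 0.2}, {"slide": [0.06, 0.0066, -0.005], "yaw": 0, "gripper": 0.2}, {"slide": [0.068, 0.0075, -0.005], "yaw": 0, "gripper": 0.2}, {"slide": [0.068, 0.0075, -0.005], "yaw": 0, "gripper": 0.2}]'

```text
time_s: 9.95
ee_pos: [0.5535, 0.0598, 0.0287]
eef_rot: [-3.142, 0.001, -3.033]
force: [1.3, 0.1, -0.6]
grip_width: 0.026
```

Call:
arm_command --increments '[{"slide": [0.004, 0.0004, -0.001], "yaw": 0.0, "gripper": 0.2}, {"slide": [0.008, 0.0009, -0.001], "yaw": 0, "gripper": 0.2}, {"slide": [0.008, 0.0009, -0.001], "yaw": 0, "gripper": 0.2}]'

```text
time_s: 10.32
ee_pos: [0.5612, 0.0607, 0.0281]
eef_rot: [-3.142, 0.001, -3.033]
force: [-1.3, 0.4, 4.8]
grip_width: 0.0259
```

Call:
arm_command --increments '[{"slide": [0.002, 0.0002, 0], "yaw": 0.0, "gripper": 0.2}, {"slide": [0.004, 0.0004, 0], "yaw": 0, "gripper": 0.2}, {"slide": [0.004, 0.0004, 0], "yaw": 0, "gripper": 0.2}]'

```text
time_s: 10.7
ee_pos: [0.5627, 0.0609, 0.0278]
eef_rot: [3.142, -0.006, -3.033]
force: [-20.6, -2.4, 17.8]
grip_width: 0.0258
```

The −20 N reading shows the bar is against the stop. I'll release it, rise, and measure bar B again.

Call:
arm_command --increments '[{"slide": [-0.003, 0, 0], "yaw": 0.0, "gripper": 0.42}, {"slide": [-0.003, 0, 0], "yaw": 0.0, "gripper": 0.42}, {"slide": [-0.003, 0, 0.0], "yaw": 0, "gripper": 0.42}, {"slide": [-0.003, 0, 0.05], "yaw": 0, "gripper": 0.42}, {"slide": [-0.003, 0, 0.1], "yaw": 0, "gripper": 0.5}, {"slide": [-0.05, -0.05, 0.1], "yaw": -0.1, "gripper": 0.5}, {"slide": [-0.1, -0.1, 0.1], "yaw": -0.2, "gripper": 0.5}, {"slide": [-0.12, -0.15, 0.1], "yaw": -0.264, "gripper": 0.5}]'

```text
time_s: 11.7
ee_pos: [0.4456, -0.0854, 0.1276]
eef_rot: [-3.141, 0.001, 2.984]
force: [1.5, -0.2, 0.3]
grip_width: 0.047
```

```bash
cat >> h.py <<'E'
def bars(a,box,z=.024):
    hsv=cv2.cvtColor(a['color'],cv2.COLOR_RGB2HSV); m=((hsv[...,1]<60)&(hsv[...,2]>150)).astype(np.uint8)
    x0,y0,x1,y1=box; k=np.zeros_like(m); k[y0:y1,x0:x1]=m[y0:y1,x0:x1]
    for c in cv2.findContours(k,cv2.RETR_EXTERNAL,cv2.CHAIN_APPROX_NONE)[0]:
        if cv2.contourArea(c)<40: continue
        p=np.array([ray(a,q,z)[:2] for q in c[:,0]],np.float32); (x,y),(w,h),g=cv2.minAreaRect(p)
        if h>w: g+=90
        print('bar',round(x,4),round(y,4),round(w,4),round(h,4),'ang',round(np.radians((g+90)%180-90),3))
E
python3 - <<'E'
from h import *
a=cam('top'); bars(a,(340,170,432,248)); o=readout.get_obs();print(o['ee_pos'],o['eef_rot'])
i=cv2.resize(a['color'][130:260,210:370],None,fx=4,fy=4,interpolation=cv2.INTER_CUBIC)
cv2.imwrite('pics/c4.png',i[:,:,::-1])
E
```

```text
bar 0.4775 -0.2509 0.0293 0.1591 ang -0.152
[ 0.44344427 -0.09042534  0.12753579] [-3.14028471e+00 -3.17857658e-04  2.97809887e+00]
```

View pics/c4.png

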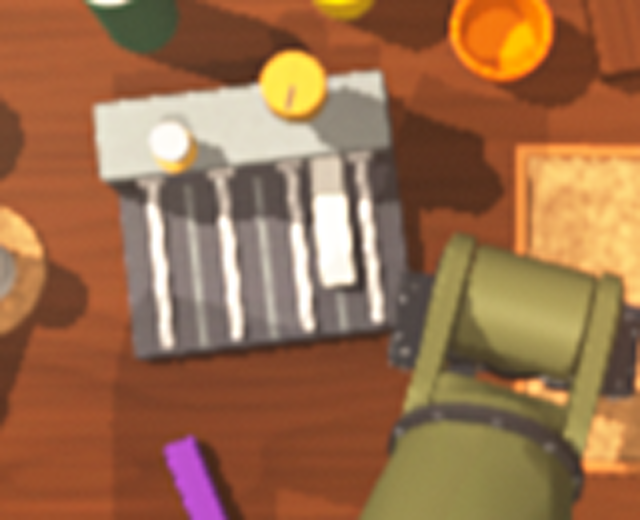

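The first bar lies straight in the right-hand lane. Next is bar B.

Call:
arm_command --increments '[{"slide": [0, -0.05, 0], "yaw": 0.0, "gripper": 0.6}, {"slide": [0, -0.1, 0], "yaw": 0.0, "gripper": 0.6}, {"slide": [0, -0.155, -0.02], "yaw": 0.01, "gripper": 0.6}, {"slide": [0, -0.155, -0.07], "yaw": 0.01, "gripper": 0.6}, {"slide": [0, -0.155, -0.116], "yaw": 0.01, "gripper": 0.6}, {"slide": [0, -0.155, -0.116], "yaw": 0.01, "gripper": 0.2}, {"slide": [0, -0.155, -0.116], "yaw": 0.01, "gripper": 0.2}, {"slide": [0, -0.155, -0.116], "yaw": 0.01, "gripper": 0.2}]'

```text
time_s: 12.75
ee_pos: [0.4481, -0.2402, 0.0134]
eef_rot: [-3.14, 0.003, 2.996]
force: [-0.6, -1.8, 1.7]
grip_width: 0.0298
```

Call:
arm_command --increments '[{"slide": [0, 0, 0], "yaw": 0, "gripper": 0.2}, {"slide": [0, 0, 0], "yaw": 0, "gripper": 0.2}, {"slide": [0, 0, 0.05], "yaw": 0, "gripper": 0.2}, {"slide": [0, 0, 0.1], "yaw": 0, "gripper": 0.2}, {"slide": [0, 0, 0.1], "yaw": 0, "gripper": 0.2}]'

```text
time_s: 13.38
ee_pos: [0.4487, -0.2404, 0.1155]
eef_rot: [-3.139, 0.007, 2.996]
force: [-0.6, 0.6, -2.5]
grip_width: 0.0256
```

Call:
arm_command --increments '[{"slide": [0.0, 0.06, 0.0], "yaw": 0.05, "gripper": 0.2}, {"slide": [0.0, 0.12, 0], "yaw": 0.1, "gripper": 0.2}, {"slide": [0.005, 0.18, 0], "yaw": 0.15, "gripper": 0.2}, {"slide": [0.01, 0.24, 0], "yaw": 0.2, "gripper": 0.2}, {"slide": [0.015, 0.3, 0], "yaw": 0.254, "gripper": 0.2}, {"slide": [0.02, 0.36, 0], "yaw": 0.254, "gripper": 0.2}, {"slide": [0.0266, 0.412, 0.0], "yaw": 0.254, "gripper": 0.2}, {"slide": [0.0266, 0.412, -0.03], "yaw": 0.254, "gripper": 0.2}]'

```text
time_s: 14.38
ee_pos: [0.4741, 0.1756, 0.0816]
eef_rot: [3.141, 0.003, -3.029]
force: [0.1, -0.1, -2.7]
grip_width: 0.0255
```

Call:
arm_command --increments '[{"slide": [0.0, 0.0, -0.02], "yaw": 0, "gripper": 0.2}, {"slide": [0.0, 0.0, -0.05], "yaw": 0, "gripper": 0.2}, {"slide": [0.0, 0.0, -0.05], "yaw": 0, "gripper": 0.2}]'

```text
time_s: 14.75
ee_pos: [0.4725, 0.1722, 0.0294]
eef_rot: [-3.141, -0.003, -3.033]
force: [-1.2, 0.5, -1.8]
grip_width: 0.0256
```

```bash
python3 - <<'E'
from h import *
a=cam('top'); i=cv2.resize(a['color'][130:260,210:370],None,fx=4,fy=4,interpolation=cv2.INTER_CUBIC)
cv2.imwrite('pics/c5.png',i[:,:,::-1]); o=readout.get_obs();print(o['ee_pos'],o['eef_rot'],o['force'])
E
```

```text
[0.47288253 0.17220699 0.03042253] [-3.14118490e+00 -2.40408147e-03 -3.03327229e+00] [-0.37963953 -0.68262027 -1.79340036]
```

View pics/c5.png

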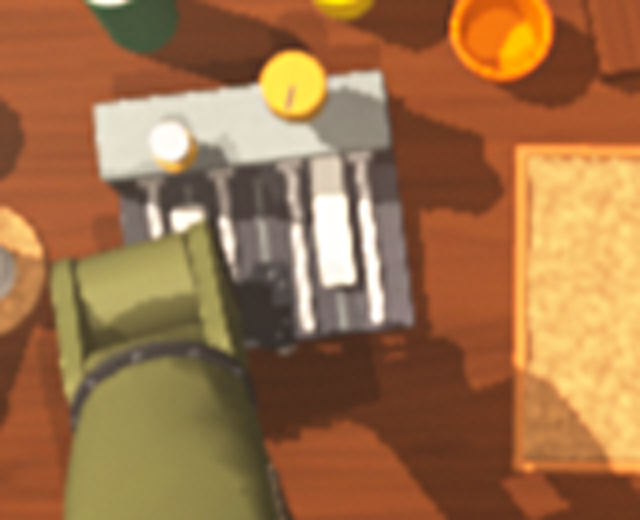

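The nose is centred in the left lane at about (188,213). I'll slide it in.

Call:
arm_command --increments '[{"slide": [0.018, 0.002, 0], "yaw": 0, "gripper": 0.2}, {"slide": [0.035, 0.0038, 0], "yaw": 0, "gripper": 0.2}, {"slide": [0.05, 0.0055, 0], "yaw": 0, "gripper": 0.2}, {"slide": [0.06, 0.0066, 0], "yaw": 0, "gripper": 0.2}, {"slide": [0.068, 0.0075, -0.001], "yaw": 0, "gripper": 0.2}, {"slide": [0.073, 0.008, -0.001], "yaw": 0, "gripper": 0.2}, {"slide": [0.078, 0.0085, -0.001], "yaw": 0, "gripper": 0.2}, {"slide": [0.078, 0.0085, -0.001], "yaw": 0, "gripper": 0.2}]'

```text
time_s: 15.8
ee_pos: [0.5504, 0.1807, 0.0298]
eef_rot: [-3.141, -0.004, -3.033]
force: [-8.1, -1.2, 0.8]
grip_width: 0.0261
```

Call:
arm_command --increments '[{"slide": [0.002, 0.0002, 0], "yaw": 0.0, "gripper": 0.2}, {"slide": [0.004, 0.0004, 0], "yaw": 0, "gripper": 0.2}, {"slide": [0.004, 0.0004, 0], "yaw": 0, "gripper": 0.2}]'

```text
time_s: 16.18
ee_pos: [0.5517, 0.1807, 0.0287]
eef_rot: [-3.141, -0.011, -3.033]
force: [-22.9, -2.6, 2.4]
grip_width: 0.0257
```

Call:
arm_command --increments '[{"slide": [-0.006, 0, 0], "yaw": 0.0, "gripper": 0.42}, {"slide": [-0.006, 0, 0], "yaw": 0.0, "gripper": 0.42}, {"slide": [-0.006, 0, 0.0], "yaw": 0, "gripper": 0.42}, {"slide": [-0.006, 0, 0.05], "yaw": 0, "gripper": 0.42}, {"slide": [-0.006, 0, 0.1], "yaw": 0, "gripper": 0.5}, {"slide": [-0.05, -0.03, 0.1], "yaw": -0.1, "gripper": 1}, {"slide": [-0.07, -0.03, 0.15], "yaw": -0.2, "gripper": 1}, {"slide": [-0.07, -0.03, 0.2], "yaw": -0.2, "gripper": 1}]'

```text
time_s: 17.18
ee_pos: [0.4847, 0.151, 0.2322]
eef_rot: [3.142, 0.0, 3.048]
force: [0.8, 0.4, 0.6]
grip_width: 0.0732
```

```bash
python3 - <<'E'
from h import *
a=cam('top');b=cam('scene'); i=cv2.resize(a['color'][130:260,210:370],(640,520),interpolation=cv2.INTER_CUBIC); j=cv2.resize(b['color'][150:270,310:450],(606,520),interpolation=cv2.INTER_CUBIC)
cv2.imwrite('pics/c6.png',cv2.resize(np.hstack([i,j]),None,fx=.64,fy=.64)[:,:,::-1]); o=readout.get_obs();print(o['ee_pos'],o['eef_rot'],o['force'])
s=np.load('jig.npy');c,n=np.cos(s[2]),np.sin(s[2])
for v in (.06,-.06):
  for x in(-.065,.033): print(v,x,(proj(a,[*(s[:2]+[c*x-n*v,n*x+c*v]),.04])-[210,130])*4*.64)
E
```

```text
[0.48743273 0.15166159 0.23615378] [3.13861817 0.00895463 3.04978736] [ 0.72278797 -0.18708359 -0.09346675]
0.06 -0.065 [125.26282179 192.06712517]
0.06 0.033 [117.80837174 119.40063446]
-0.06 -0.065 [215.7278233  181.18041079]
-0.06 0.033 [207.48925087 108.64085903]
```

View pics/c6.png

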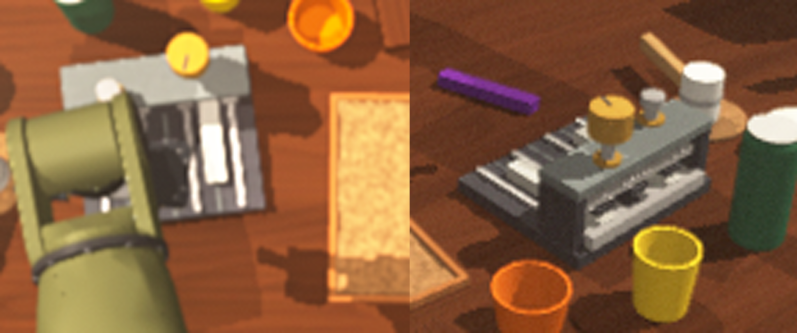

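Bar A's tail at (216,184) matches the home prediction of (216,181). Next I go to the knob, checking bar B on the way.

Call:
arm_command --increments '[{"slide": [0.05, -0.02, 0], "yaw": 0.0, "gripper": 1}, {"slide": [0.1, -0.04, 0], "yaw": 0.0, "gripper": 1}, {"slide": [0.14, -0.06, 0], "yaw": 0, "gripper": 1}, {"slide": [0.167, -0.07, 0], "yaw": 0, "gripper": 1}, {"slide": [0.167, -0.07, 0], "yaw": 0, "gripper": 1}, {"slide": [0.167, -0.07, 0], "yaw": 0, "gripper": 1}]'

```text
time_s: 18.02
ee_pos: [0.6523, 0.0816, 0.2301]
eef_rot: [-3.142, -0.0, 3.05]
force: [-0.1, 1.0, -0.3]
grip_width: 0.0938
```

```bash
python3 - <<'E'
from h import *
a=cam('top');b=cam('scene'); i=cv2.resize(a['color'][130:260,210:370],(640,520),interpolation=cv2.INTER_CUBIC); j=cv2.resize(b['color'][150:270,310:450],(606,520),interpolation=cv2.INTER_CUBIC)
cv2.imwrite('pics/c7.png',cv2.resize(np.hstack([i,j]),None,fx=.64,fy=.64)[:,:,::-1]); o=readout.get_obs();print(o['ee_pos'],o['eef_rot'],o['force'])
E
```

```text
[0.6521845  0.08179251 0.2307364 ] [3.14146121e+00 3.01588666e-04 3.05044188e+00] [-0.40642721 -0.59795382  1.11908308]
```

View pics/c7.png

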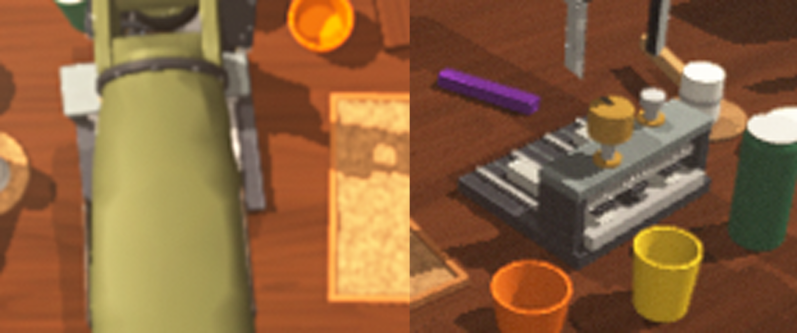

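Call:
arm_command --increments '[{"slide": [0.001, 0, -0.04], "yaw": 0.0, "gripper": 1}, {"slide": [0.0015, 0, -0.085], "yaw": 0.0, "gripper": 1}, {"slide": [0.0015, 0, -0.085], "yaw": 0, "gripper": 0.4}, {"slide": [0.0015, 0, -0.085], "yaw": 0, "gripper": 0.4}, {"slide": [0.0015, 0, -0.085], "yaw": 0, "gripper": 0.4}, {"slide": [0.0015, 0, -0.085], "yaw": 0, "gripper": 0.4}, {"slide": [0.0015, 0, -0.085], "yaw": 0, "gripper": 0.4}, {"slide": [0.0015, 0, -0.085], "yaw": 0, "gripper": 0.4}]'

```text
time_s: 19.12
ee_pos: [0.6544, 0.0815, 0.1461]
eef_rot: [3.141, 0.001, 3.05]
force: [-1.1, 1.3, 4.6]
grip_width: 0.0496
```

Call:
arm_command --increments '[{"slide": [0.0, 0, -0.001], "yaw": -0.15, "gripper": 0.4}, {"slide": [0.0, 0, -0.002], "yaw": -0.3, "gripper": 0.4}, {"slide": [0, 0, -0.003], "yaw": -0.45, "gripper": 0.4}, {"slide": [0, 0, -0.003], "yaw": -0.6, "gripper": 0.4}, {"slide": [0, 0, -0.004], "yaw": -0.75, "gripper": 0.4}, {"slide": [0, 0, -0.005], "yaw": -0.9, "gripper": 0.4}, {"slide": [0, 0, -0.005], "yaw": -0.95, "gripper": 0.4}, {"slide": [0, 0, -0.005], "yaw": -0.95, "gripper": 0.4}]'

```text
time_s: 20.12
ee_pos: [0.6539, 0.0805, 0.1413]
eef_rot: [-3.14, 0.001, 2.098]
force: [-8.0, -4.9, 8.4]
grip_width: 0.0499
```

Call:
arm_command --increments '[{"slide": [0.0, 0, -0.001], "yaw": -0.15, "gripper": 0.4}, {"slide": [0.0, 0, -0.002], "yaw": -0.3, "gripper": 0.4}, {"slide": [0, 0, -0.003], "yaw": -0.45, "gripper": 0.4}, {"slide": [0, 0, -0.003], "yaw": -0.6, "gripper": 0.4}, {"slide": [0, 0, -0.004], "yaw": -0.75, "gripper": 0.4}, {"slide": [0, 0, -0.005], "yaw": -0.9, "gripper": 0.4}, {"slide": [0, 0, -0.005], "yaw": -0.95, "gripper": 0.4}, {"slide": [0, 0, -0.005], "yaw": -0.95, "gripper": 0.4}]'

```text
time_s: 21.12
ee_pos: [0.6528, 0.0805, 0.1365]
eef_rot: [-3.139, 0.003, 1.149]
force: [-18.0, -5.1, 15.2]
grip_width: 0.0493
```

Call:
arm_command --increments '[{"slide": [0.0, 0, 0], "yaw": 0, "gripper": 1}, {"slide": [0.0, 0, 0], "yaw": 0, "gripper": 1}, {"slide": [0, 0, 0], "yaw": 0, "gripper": 1}, {"slide": [0, 0, 0.05], "yaw": 0, "gripper": 1}, {"slide": [0, 0, 0.1], "yaw": 0.18, "gripper": 1}, {"slide": [-0.03, 0.05, 0.1], "yaw": 0.36, "gripper": 1}, {"slide": [-0.06, 0.1, 0.1], "yaw": 0.54, "gripper": 1}, {"slide": [-0.09, 0.15, 0.1], "yaw": 0.72, "gripper": 1}]'

```text
time_s: 22.12
ee_pos: [0.5632, 0.2326, 0.2354]
eef_rot: [3.141, -0.0, 1.875]
force: [0.6, 0.0, -0.2]
grip_width: 0.0943
```

Call:
arm_command --increments '[{"slide": [-0.03, 0.05, 0], "yaw": 0.18, "gripper": 1}, {"slide": [-0.06, 0.1, 0], "yaw": 0.36, "gripper": 1}, {"slide": [-0.076, 0.143, 0], "yaw": 0.54, "gripper": 1}, {"slide": [-0.076, 0.143, 0.0], "yaw": 0.72, "gripper": 1}, {"slide": [-0.076, 0.143, 0], "yaw": 0.9, "gripper": 0.6}, {"slide": [-0.076, 0.143, 0], "yaw": 0.96, "gripper": 0.6}, {"slide": [-0.076, 0.143, 0], "yaw": 0.96, "gripper": 0.6}]'

```text
time_s: 23.0
ee_pos: [0.4882, 0.3743, 0.2353]
eef_rot: [-3.141, -0.0, 2.829]
force: [-0.5, -0.7, -0.1]
grip_width: 0.0676
```

```bash
python3 - <<'E'
from h import *
a=cam('top');b=cam('scene'); i=cv2.resize(a['color'][130:260,170:370],(800,520),interpolation=cv2.INTER_CUBIC); j=cv2.resize(b['color'][150:270,310:450],(606,520),interpolation=cv2.INTER_CUBIC)
cv2.imwrite('pics/c8.png',cv2.resize(np.hstack([i,j]),None,fx=.56,fy=.56)[:,:,::-1]); o=readout.get_obs();print(o['ee_pos'],o['eef_rot'],o['force'])
E
```

```text
[0.4882241  0.37427177 0.23534995] [-3.14150708e+00 -5.03283241e-05  2.82819273e+00] [ 0.68279824 -0.24631144 -0.46548667]
```

View pics/c8.png

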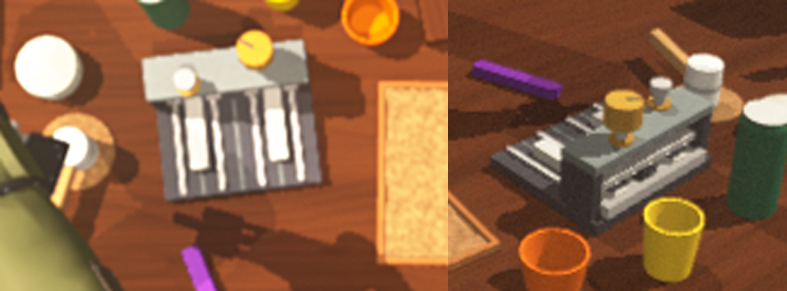

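Both bars are home in the outer lanes, and the knob mark points to about +y, so the value is about 1.0. Next I grip the mallet handle.

Call:
arm_command --increments '[{"slide": [-0.004, -0.001, -0.05], "yaw": 0, "gripper": 0.6}, {"slide": [-0.004, -0.001, -0.1], "yaw": 0, "gripper": 0.6}, {"slide": [-0.004, -0.001, -0.15], "yaw": 0, "gripper": 0.6}, {"slide": [-0.004, -0.001, -0.19], "yaw": 0, "gripper": 0.6}, {"slide": [-0.004, -0.001, -0.209], "yaw": 0, "gripper": 0.6}, {"slide": [-0.004, -0.001, -0.209], "yaw": 0, "gripper": 0.1}, {"slide": [-0.004, -0.001, -0.209], "yaw": 0, "gripper": 0.1}, {"slide": [-0.004, -0.001, -0.209], "yaw": 0, "gripper": 0.1}]' --grip_force 60

```text
time_s: 24.1
ee_pos: [0.4849, 0.3737, 0.028]
eef_rot: [3.14, 0.001, 2.83]
force: [-0.3, -0.2, 0.7]
grip_width: 0.0299
```

Call:
arm_command --increments '[{"slide": [0, 0, 0], "yaw": 0, "gripper": 0.1}, {"slide": [0, 0, 0], "yaw": 0, "gripper": 0.1}, {"slide": [0, 0, 0], "yaw": 0, "gripper": 0.1}, {"slide": [0, 0, 0], "yaw": 0, "gripper": 0.1}]'

```text
time_s: 24.6
ee_pos: [0.4847, 0.3737, 0.0275]
eef_rot: [3.14, 0.001, 2.83]
force: [-0.7, 0.2, 5.9]
grip_width: 0.02
```

Call:
arm_command --increments '[{"slide": [0, 0, 0.05], "yaw": 0, "gripper": 0.1}, {"slide": [0, 0, 0.1], "yaw": 0, "gripper": 0.1}, {"slide": [0, 0, 0.15], "yaw": 0, "gripper": 0.1}, {"slide": [0.02, -0.04, 0.175], "yaw": 0, "gripper": 0.1}, {"slide": [0.045, -0.09, 0.175], "yaw": 0, "gripper": 0.1}, {"slide": [0.07, -0.14, 0.175], "yaw": 0, "gripper": 0.1}, {"slide": [0.088, -0.177, 0.175], "yaw": 0, "gripper": 0.1}, {"slide": [0.088, -0.177, 0.175], "yaw": 0, "gripper": 0.1}]'

```text
time_s: 25.6
ee_pos: [0.5728, 0.1938, 0.2009]
eef_rot: [-3.141, -0.001, 2.826]
force: [0.2, 0.2, -3.1]
grip_width: 0.0195
```

```bash
python3 - <<'E'
from h import *
a=cam('top');b=cam('scene'); i=cv2.resize(a['color'][130:260,170:370],(800,520),interpolation=cv2.INTER_CUBIC); j=cv2.resize(b['color'][130:250,330:470],(606,520),interpolation=cv2.INTER_CUBIC)
cv2.imwrite('pics/c9.png',cv2.resize(np.hstack([i,j]),None,fx=.56,fy=.56)[:,:,::-1]); o=readout.get_obs();print(o['ee_pos'],o['eef_rot'],o['force'])
p=[.6155,.182,.1965]; print((proj(b,p)-[330,130])*606/140*.56+[448,0], (proj(b,[.6155,.182,.142])-[330,130])*606/140*.56+[448,0])
E
```

```text
[0.5718845  0.19634983 0.20106801] [-3.14121342e+00 -9.60662917e-04  2.82917428e+00] [-1.24605975  0.76753204 -4.23319626]
[614.59990276  94.45259937] [610.7726781  130.08317253]
```

View pics/c9.png

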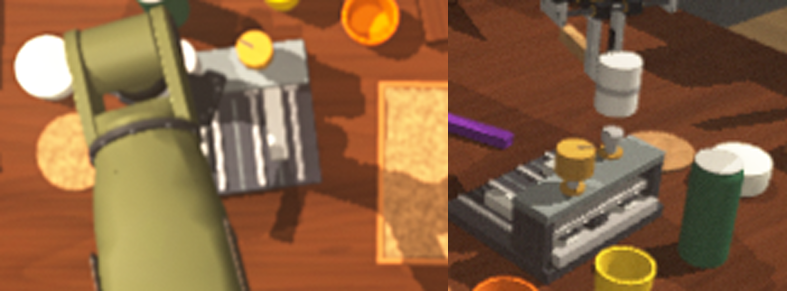

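The mallet hangs level above the stamp (head at 617,85, stamp at 612,131). I'll press it down.

Call:
arm_command --increments '[{"slide": [0, 0, -0.02], "yaw": 0, "gripper": 0.1}, {"slide": [0, 0, -0.034], "yaw": 0, "gripper": 0.1}, {"slide": [0, 0, -0.04], "yaw": 0, "gripper": 0.1}, {"slide": [0, 0, -0.044], "yaw": 0, "gripper": 0.1}, {"slide": [0, 0, -0.048], "yaw": 0, "gripper": 0.1}, {"slide": [0, 0, -0.05], "yaw": 0, "gripper": 0.1}, {"slide": [0, 0, -0.05], "yaw": 0, "gripper": 0.1}]'

```text
time_s: 26.58
ee_pos: [0.5727, 0.1968, 0.1532]
eef_rot: [3.14, 0.002, 2.83]
force: [-5.0, 2.3, 12.5]
grip_width: 0.0195
```

Call:
arm_command --increments '[{"slide": [0, 0, -0.002], "yaw": 0, "gripper": 0.1}, {"slide": [0, 0, -0.004], "yaw": 0, "gripper": 0.1}, {"slide": [0, 0, -0.004], "yaw": 0, "gripper": 0.1}]'

```text
time_s: 26.95
ee_pos: [0.573, 0.1972, 0.1515]
eef_rot: [3.138, 0.004, 2.83]
force: [-13.7, 1.8, 29.4]
grip_width: 0.0195
```

```bash
python3 - <<'E'
from h import *
b=cam('scene'); j=cv2.resize(b['color'][150:260,330:470],(700,550),interpolation=cv2.INTER_CUBIC)
cv2.imwrite('pics/c10.png',j[:,:,::-1])
E
```

```text
(no output)
```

View pics/c10.png

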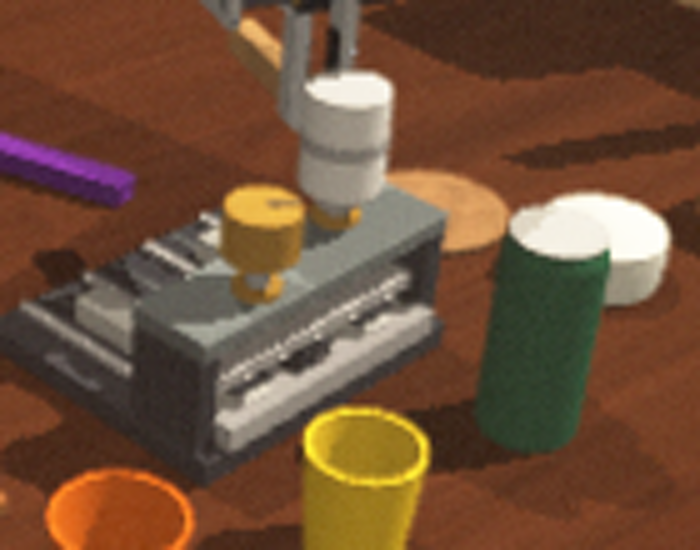

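The mallet sits on the stamp, which is at its bottom stop at about 29 N. I'll return the mallet to the pad.

Call:
arm_command --increments '[{"slide": [0, 0, 0.03], "yaw": 0, "gripper": 0.1}, {"slide": [0, 0, 0.06], "yaw": 0, "gripper": 0.1}, {"slide": [-0.02, 0.045, 0.06], "yaw": 0, "gripper": 0.1}, {"slide": [-0.045, 0.095, 0.06], "yaw": 0, "gripper": 0.1}, {"slide": [-0.07, 0.145, 0.06], "yaw": 0, "gripper": 0.1}, {"slide": [-0.085, 0.183, 0.03], "yaw": 0, "gripper": 0.1}, {"slide": [-0.085, 0.183, -0.02], "yaw": 0, "gripper": 0.1}, {"slide": [-0.085, 0.183, -0.06], "yaw": 0, "gripper": 0.1}]'

```text
time_s: 28.0
ee_pos: [0.4865, 0.3794, 0.0853]
eef_rot: [-3.141, -0.0, 2.831]
force: [0.8, 0.7, -3.5]
grip_width: 0.0196
```

Call:
arm_command --increments '[{"slide": [0, 0, -0.03], "yaw": 0, "gripper": 0.1}, {"slide": [0, 0, -0.045], "yaw": 0, "gripper": 0.1}, {"slide": [0, 0, -0.05], "yaw": 0, "gripper": 0.1}, {"slide": [0, 0, -0.053], "yaw": 0, "gripper": 0.1}, {"slide": [0, 0, -0.053], "yaw": 0, "gripper": 0.1}]'

```text
time_s: 28.62
ee_pos: [0.4876, 0.3795, 0.0352]
eef_rot: [3.141, 0.001, 2.83]
force: [-0.7, 0.1, -2.7]
grip_width: 0.0195
```

Not touching yet, so I lower in small steps.

Call:
arm_command --increments '[{"slide": [0, 0, -0.003], "yaw": 0, "gripper": 0.1}, {"slide": [0, 0, -0.005], "yaw": 0, "gripper": 0.1}, {"slide": [0, 0, -0.0065], "yaw": 0, "gripper": 0.1}, {"slide": [0, 0, -0.0065], "yaw": 0, "gripper": 0.1}]'

```text
time_s: 29.12
ee_pos: [0.4872, 0.3792, 0.0278]
eef_rot: [-3.141, -0.0, 2.83]
force: [0.1, -0.5, -2.0]
grip_width: 0.0197
```

Call:
arm_command --increments '[{"slide": [0, 0, -0.0005], "yaw": 0, "gripper": 0.5}, {"slide": [0, 0, -0.0005], "yaw": 0, "gripper": 0.5}, {"slide": [0, 0, -0.0005], "yaw": 0, "gripper": 0.5}, {"slide": [0, 0, -0.0005], "yaw": 0, "gripper": 0.5}, {"slide": [0, 0, 0.04], "yaw": 0, "gripper": 0.5}, {"slide": [0, 0, 0.1], "yaw": 0, "gripper": 1}, {"slide": [0, 0, 0.16], "yaw": 0, "gripper": 1}, {"slide": [0, 0, 0.205], "yaw": -0.1, "gripper": 1}]'

```text
time_s: 30.12
ee_pos: [0.4873, 0.3794, 0.236]
eef_rot: [3.14, 0.001, 2.728]
force: [-0.0, 0.0, -0.7]
grip_width: 0.0737
```

Call:
arm_command --increments '[{"slide": [0.02, -0.04, 0], "yaw": -0.17, "gripper": 1}, {"slide": [0.04, -0.08, 0], "yaw": -0.34, "gripper": 1}, {"slide": [0.06, -0.12, 0], "yaw": -0.51, "gripper": 1}, {"slide": [0.085, -0.16, 0], "yaw": -0.68, "gripper": 1}, {"slide": [0.11, -0.2, 0], "yaw": -0.85, "gripper": 1}, {"slide": [0.14, -0.25, 0], "yaw": -1.02, "gripper": 1}, {"slide": [0.167, -0.298, 0], "yaw": -1.19, "gripper": 1}, {"slide": [0.167, -0.298, 0], "yaw": -1.23, "gripper": 1}]'

```text
time_s: 31.12
ee_pos: [0.6553, 0.0777, 0.2322]
eef_rot: [-3.141, 0.0, 1.492]
force: [-0.2, 1.1, -0.2]
grip_width: 0.0942
```

```bash
python3 - <<'E'
from h import *
a=cam('top');b=cam('scene'); i=cv2.resize(a['color'][130:260,170:370],(800,520),interpolation=cv2.INTER_CUBIC); j=cv2.resize(b['color'][150:270,330:470],(606,520),interpolation=cv2.INTER_CUBIC)
cv2.imwrite('pics/c11.png',cv2.resize(np.hstack([i,j]),None,fx=.56,fy=.56)[:,:,::-1]); o=readout.get_obs();print(o['ee_pos'],o['eef_rot'],o['force'])
E
```

```text
[0.65437555 0.0804754  0.23264605] [-3.14115539e+00  6.00165319e-06  1.49804440e+00] [-0.01424253 -0.24860506  0.29922812]
```

View pics/c11.png

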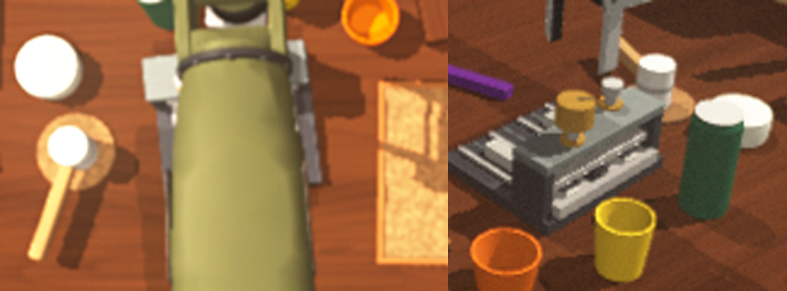

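The mallet stands on the pad (head at 70,147, pad at 75,152) and the stamp is up. I'll unscrew the jaw.

Call:
arm_command --increments '[{"slide": [0, 0, -0.05], "yaw": 0.0, "gripper": 1}, {"slide": [0, 0.0005, -0.096], "yaw": 0.0, "gripper": 1}, {"slide": [0, 0.0005, -0.096], "yaw": 0, "gripper": 0.4}, {"slide": [0, 0.0005, -0.096], "yaw": 0, "gripper": 0.4}, {"slide": [0, 0.0005, -0.096], "yaw": 0, "gripper": 0.4}, {"slide": [0, 0.0005, -0.096], "yaw": 0, "gripper": 0.4}, {"slide": [0, 0.0005, -0.096], "yaw": 0, "gripper": 0.4}, {"slide": [0, 0.0005, -0.096], "yaw": 0, "gripper": 0.4}]' --grip_force 35

```text
time_s: 32.22
ee_pos: [0.6533, 0.0819, 0.1378]
eef_rot: [-3.139, 0.0, 1.5]
force: [-10.0, 0.5, 8.0]
grip_width: 0.0493
```

Call:
arm_command --increments '[{"slide": [0.0, 0, 0.001], "yaw": 0.15, "gripper": 0.4}, {"slide": [0.0, 0, 0.002], "yaw": 0.3, "gripper": 0.4}, {"slide": [0, 0, 0.003], "yaw": 0.45, "gripper": 0.4}, {"slide": [0, 0, 0.003], "yaw": 0.6, "gripper": 0.4}, {"slide": [0, 0, 0.004], "yaw": 0.75, "gripper": 0.4}, {"slide": [0, 0, 0.005], "yaw": 0.9, "gripper": 0.4}, {"slide": [0, 0, 0.005], "yaw": 1.0, "gripper": 0.4}, {"slide": [0, 0, 0.005], "yaw": 1.0, "gripper": 0.4}]'

```text
time_s: 33.22
ee_pos: [0.653, 0.0818, 0.1428]
eef_rot: [-3.14, -0.002, 2.502]
force: [-14.4, -1.3, 9.3]
grip_width: 0.0496
```

Call:
arm_command --increments '[{"slide": [0.0, 0, 0.001], "yaw": 0.15, "gripper": 0.4}, {"slide": [0.0, 0, 0.002], "yaw": 0.3, "gripper": 0.4}, {"slide": [0, 0, 0.003], "yaw": 0.45, "gripper": 0.4}, {"slide": [0, 0, 0.003], "yaw": 0.6, "gripper": 0.4}, {"slide": [0, 0, 0.004], "yaw": 0.75, "gripper": 0.4}, {"slide": [0, 0, 0.005], "yaw": 0.9, "gripper": 0.4}, {"slide": [0, 0, 0.005], "yaw": 1.0, "gripper": 0.4}, {"slide": [0, 0, 0.005], "yaw": 1.0, "gripper": 0.4}]'

```text
time_s: 34.22
ee_pos: [0.653, 0.0815, 0.1477]
eef_rot: [3.141, -0.003, -2.782]
force: [-13.7, -2.2, 9.1]
grip_width: 0.0496
```

Call:
arm_command --increments '[{"slide": [0.0, 0, 0], "yaw": 0, "gripper": 1}, {"slide": [0.0, 0, 0], "yaw": 0, "gripper": 1}, {"slide": [0, 0, 0], "yaw": 0, "gripper": 1}, {"slide": [0, 0, 0.05], "yaw": 0, "gripper": 1}, {"slide": [-0.04, -0.04, 0.08], "yaw": -0.1, "gripper": 1}, {"slide": [-0.09, -0.08, 0.08], "yaw": -0.2, "gripper": 0.6}, {"slide": [-0.13, -0.12, 0.08], "yaw": -0.25, "gripper": 0.6}, {"slide": [-0.17, -0.16, 0.08], "yaw": -0.25, "gripper": 0.6}]'

```text
time_s: 35.22
ee_pos: [0.4827, -0.0793, 0.2272]
eef_rot: [-3.141, 0.001, -3.034]
force: [0.9, -1.0, 0.7]
grip_width: 0.0676
```

```bash
python3 - <<'E'
from h import *
a=cam('top'); o=readout.get_obs();print(o['ee_pos'],o['eef_rot'])
hsv=cv2.cvtColor(a['color'],cv2.COLOR_RGB2HSV); k=((hsv[...,0]>15)&(hsv[...,0]<35)&(hsv[...,1]>120)&(hsv[...,2]>100)).astype(np.uint8)
z=np.zeros_like(k); z[130:170,262:302]=k[130:170,262:302]
c=max(cv2.findContours(z,cv2.RETR_EXTERNAL,cv2.CHAIN_APPROX_NONE)[0],key=cv2.contourArea); (u,v),r=cv2.minEnclosingCircle(c); print(u,v,r)
V=a['color'].astype(float).sum(2); yy,xx=np.mgrid[:400,:640]; m=(np.hypot(xx-u,yy-v)<r-2); w=np.clip(np.median(V[m])-V-60,0,None)*m
cu,cv_=(w*xx).sum()/w.sum(),(w*yy).sum()/w.sum(); print('mark',cu,cv_,'angle',np.arctan2(-(cu-u),-(cv_-v)))
s=np.load('jig.npy'); bars(a,(225,165,320,225),.04)
C,n=np.cos(s[2]),np.sin(s[2])
for y in(.06,-.06): print('expect visible tail end',s[:2]+[C*-.065-n*y,n*-.065+C*y])
i=cv2.resize(a['color'][130:260,170:370],(800,520),interpolation=cv2.INTER_CUBIC);cv2.imwrite('pics/c12.png',i[:,:,::-1])
E
```

```text
[ 0.47964205 -0.08232058  0.22721409] [-3.14047400e+00 -5.70153410e-04 -3.03517736e+00]
283.2200012207031 151.22000122070312 8.909463882446289
mark 285.71785714285716 156.92857142857142 angle -2.7291298026141035
bar 0.5203 0.1155 0.1033 0.0119 ang 0.091
bar 0.5533 0.1816 0.1139 0.0318 ang 0.11
bar 0.5482 0.0288 0.1347 0.012 ang 0.089
bar 0.5596 0.1042 0.1745 0.1191 ang 0.138
bar 0.5493 0.2242 0.0754 0.1782 ang -0.013
expect visible tail end [0.50014756 0.17446054]
expect visible tail end [0.51318258 0.0551706 ]
```

View pics/c12.png

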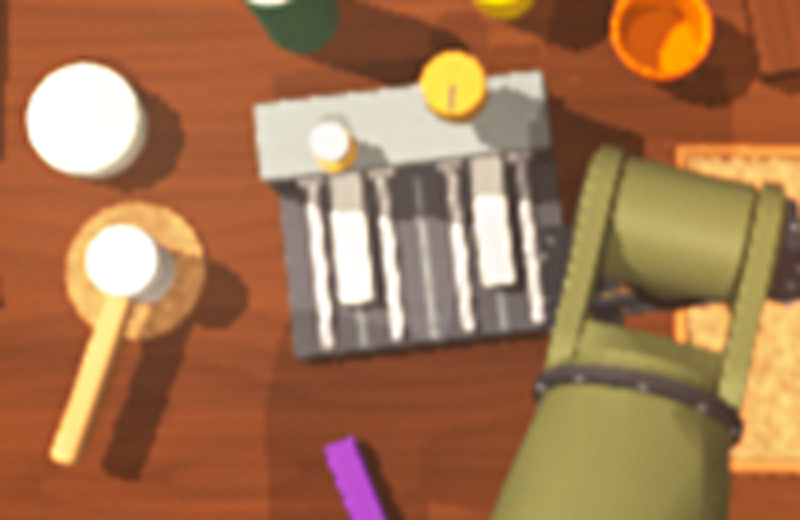

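The mark points to −x, so the knob is at about 3.0. Both bars are home, and the mallet stands on the pad. Now I fetch the right-hand bar.

Call:
arm_command --increments '[{"slide": [0.03, 0.06, 0], "yaw": 0, "gripper": 0.45}, {"slide": [0.06, 0.11, -0.02], "yaw": 0, "gripper": 0.45}, {"slide": [0.0725, 0.14, -0.06], "yaw": 0, "gripper": 0.45}, {"slide": [0.0725, 0.14, -0.11], "yaw": 0, "gripper": 0.45}, {"slide": [0.0725, 0.14, -0.16], "yaw": 0, "gripper": 0.45}, {"slide": [0.0725, 0.14, -0.197], "yaw": 0, "gripper": 0.45}, {"slide": [0.0725, 0.14, -0.197], "yaw": 0, "gripper": 0.2}, {"slide": [0.0725, 0.14, -0.197], "yaw": 0, "gripper": 0.2}]' --grip_force 30

```text
time_s: 36.28
ee_pos: [0.5575, 0.0618, 0.0315]
eef_rot: [-3.141, 0.002, -3.033]
force: [-1.4, 0.4, -1.2]
grip_width: 0.0257
```

Call:
arm_command --increments '[{"slide": [0, 0, 0], "yaw": 0, "gripper": 0.2}, {"slide": [-0.01, -0.0011, 0.001], "yaw": 0, "gripper": 0.2}, {"slide": [-0.03, -0.0033, 0.001], "yaw": 0, "gripper": 0.2}, {"slide": [-0.05, -0.0055, 0.001], "yaw": 0, "gripper": 0.2}, {"slide": [-0.075, -0.0082, 0.001], "yaw": 0, "gripper": 0.2}, {"slide": [-0.09, -0.01, 0.001], "yaw": 0, "gripper": 0.2}, {"slide": [-0.09, -0.01, 0.001], "yaw": 0, "gripper": 0.2}]'

```text
time_s: 37.15
ee_pos: [0.4661, 0.0517, 0.0316]
eef_rot: [-3.142, 0.001, -3.033]
force: [-0.5, 0.6, -1.8]
grip_width: 0.0256
```

Call:
arm_command --increments '[{"slide": [-0.01, 0, 0.03], "yaw": 0, "gripper": 0.2}, {"slide": [-0.019, -0.02, 0.07], "yaw": 0, "gripper": 0.2}, {"slide": [-0.019, -0.07, 0.07], "yaw": -0.1, "gripper": 0.2}, {"slide": [-0.019, -0.12, 0.07], "yaw": -0.109, "gripper": 0.2}, {"slide": [-0.019, -0.17, 0.07], "yaw": -0.109, "gripper": 0.2}, {"slide": [-0.019, -0.22, 0.07], "yaw": -0.109, "gripper": 0.2}, {"slide": [-0.019, -0.252, 0.06], "yaw": -0.109, "gripper": 0.2}, {"slide": [-0.019, -0.252, 0.02], "yaw": -0.109, "gripper": 0.2}]'

```text
time_s: 38.15
ee_pos: [0.4491, -0.203, 0.052]
eef_rot: [-3.139, 0.004, 3.138]
force: [0.8, -0.5, -2.9]
grip_width: 0.0254
```

Call:
arm_command --increments '[{"slide": [0, 0, -0.02], "yaw": 0, "gripper": 0.2}, {"slide": [0, 0, -0.03], "yaw": 0, "gripper": 0.2}, {"slide": [0, 0, -0.0345], "yaw": 0, "gripper": 0.2}, {"slide": [0, 0, -0.0345], "yaw": 0, "gripper": 0.2}]'

```text
time_s: 38.65
ee_pos: [0.4481, -0.2003, 0.0169]
eef_rot: [-3.141, 0.001, 3.141]
force: [-0.6, -0.6, -2.5]
grip_width: 0.0256
```

Call:
arm_command --increments '[{"slide": [0, 0, -0.0015], "yaw": 0, "gripper": 0.2}, {"slide": [0, 0, -0.0015], "yaw": 0, "gripper": 0.2}, {"slide": [0, 0, -0.0015], "yaw": 0, "gripper": 0.45}, {"slide": [0, 0, -0.0015], "yaw": 0, "gripper": 0.45}, {"slide": [0, 0, 0.04], "yaw": 0, "gripper": 0.45}, {"slide": [0, 0, 0.1], "yaw": 0, "gripper": 0.45}, {"slide": [0, 0.05, 0.12], "yaw": 0.109, "gripper": 0.45}, {"slide": [0, 0.1, 0.12], "yaw": 0.109, "gripper": 0.45}]'

```text
time_s: 39.65
ee_pos: [0.4483, -0.0995, 0.1383]
eef_rot: [-3.14, 0.003, -3.033]
force: [0.1, 0.9, -0.1]
grip_width: 0.0421
```

Call:
arm_command --increments '[{"slide": [0.01, 0.06, 0], "yaw": 0, "gripper": 0.45}, {"slide": [0.02, 0.12, 0], "yaw": 0, "gripper": 0.45}, {"slide": [0.04, 0.18, 0], "yaw": 0, "gripper": 0.45}, {"slide": [0.06, 0.23, 0], "yaw": 0, "gripper": 0.45}, {"slide": [0.098, 0.28, 0], "yaw": 0, "gripper": 0.45}, {"slide": [0.098, 0.28, 0], "yaw": 0, "gripper": 0.45}, {"slide": [0.098, 0.28, 0], "yaw": 0, "gripper": 0.45}]'

```text
time_s: 40.52
ee_pos: [0.5452, 0.1794, 0.1361]
eef_rot: [-3.141, -0.001, -3.033]
force: [-0.2, 0.3, 0.5]
grip_width: 0.0423
```

Call:
arm_command --increments '[{"slide": [0, 0, -0.05], "yaw": 0, "gripper": 0.45}, {"slide": [0, 0, -0.09], "yaw": 0, "gripper": 0.45}, {"slide": [0, 0, -0.105], "yaw": 0, "gripper": 0.45}, {"slide": [0, 0, -0.105], "yaw": 0, "gripper": 0.2}, {"slide": [0, 0, -0.105], "yaw": 0, "gripper": 0.2}, {"slide": [0, 0, -0.105], "yaw": 0, "gripper": 0.2}]'

```text
time_s: 41.28
ee_pos: [0.5466, 0.1798, 0.0332]
eef_rot: [3.141, 0.003, -3.033]
force: [-1.6, -2.5, 8.2]
grip_width: 0.0255
```

Call:
arm_command --increments '[{"slide": [0, 0, 0.001], "yaw": 0, "gripper": 0.2}, {"slide": [-0.01, -0.0011, 0.001], "yaw": 0, "gripper": 0.2}, {"slide": [-0.03, -0.0033, 0.001], "yaw": 0, "gripper": 0.2}, {"slide": [-0.05, -0.0055, 0.001], "yaw": 0, "gripper": 0.2}, {"slide": [-0.075, -0.0082, 0.001], "yaw": 0, "gripper": 0.2}, {"slide": [-0.09, -0.01, 0.001], "yaw": 0, "gripper": 0.2}, {"slide": [-0.09, -0.01, 0.001], "yaw": 0, "gripper": 0.2}]'

```text
time_s: 42.15
ee_pos: [0.4545, 0.1698, 0.0332]
eef_rot: [3.141, -0.0, -3.033]
force: [-6.7, -0.2, 9.6]
grip_width: 0.0253
```

```bash
python3 - <<'E'
from h import *
a=cam('top'); bars(a,(340,170,432,248)); o=readout.get_obs();print(o['ee_pos'])
print('tray c',ray(a,(386,207.6),.01))
E
```

```text
bar 0.4846 -0.2006 0.1575 0.0292 ang 0.002
[0.45463513 0.1698063  0.03313595]
tray c [ 0.4897965  -0.25741601  0.01      ]
```

Call:
arm_command --increments '[{"slide": [-0.005, 0, 0.04], "yaw": 0, "gripper": 0.2}, {"slide": [-0.005, -0.02, 0.08], "yaw": 0, "gripper": 0.2}, {"slide": [-0.005, -0.08, 0.08], "yaw": -0.05, "gripper": 0.2}, {"slide": [-0.005, -0.14, 0.08], "yaw": -0.109, "gripper": 0.2}, {"slide": [-0.005, -0.2, 0.08], "yaw": -0.109, "gripper": 0.2}, {"slide": [-0.005, -0.26, 0.08], "yaw": -0.109, "gripper": 0.2}, {"slide": [-0.005, -0.32, 0.08], "yaw": -0.109, "gripper": 0.2}, {"slide": [-0.005, -0.36, 0.08], "yaw": -0.109, "gripper": 0.2}]'

```text
time_s: 43.2
ee_pos: [0.4497, -0.1922, 0.1122]
eef_rot: [3.141, -0.001, 3.139]
force: [0.6, -0.0, -2.0]
grip_width: 0.0255
```

Call:
arm_command --increments '[{"slide": [0, -0.05, 0], "yaw": 0, "gripper": 0.2}, {"slide": [0, -0.1, 0], "yaw": 0, "gripper": 0.2}, {"slide": [0, -0.12, -0.03], "yaw": 0, "gripper": 0.2}, {"slide": [0, -0.12, -0.07], "yaw": 0, "gripper": 0.2}, {"slide": [0, -0.12, -0.09], "yaw": 0, "gripper": 0.2}, {"slide": [0, -0.12, -0.093], "yaw": 0, "gripper": 0.2}, {"slide": [0, -0.12, -0.093], "yaw": 0, "gripper": 0.2}]'

```text
time_s: 44.08
ee_pos: [0.4508, -0.3101, 0.02]
eef_rot: [-3.141, 0.0, 3.141]
force: [0.4, 0.2, -2.0]
grip_width: 0.0256
```

Still hanging, so I lower until it touches.

Call:
arm_command --increments '[{"slide": [0, 0, -0.002], "yaw": 0, "gripper": 0.2}, {"slide": [0, 0, -0.0035], "yaw": 0, "gripper": 0.2}, {"slide": [0, 0, -0.0035], "yaw": 0, "gripper": 0.2}]'

```text
time_s: 44.45
ee_pos: [0.4511, -0.3104, 0.0172]
eef_rot: [-3.141, 0.001, 3.141]
force: [-2.9, 2.5, 8.9]
grip_width: 0.0257
```

Call:
arm_command --increments '[{"slide": [0, 0, 0], "yaw": 0, "gripper": 0.45}, {"slide": [0, 0, 0], "yaw": 0, "gripper": 0.45}, {"slide": [0, 0, 0], "yaw": 0, "gripper": 0.45}, {"slide": [0, 0, 0.05], "yaw": 0, "gripper": 0.45}, {"slide": [0, 0, 0.1], "yaw": 0, "gripper": 0.45}, {"slide": [-0.06, 0.06, 0.17], "yaw": 0, "gripper": 0.45}, {"slide": [-0.11, 0.12, 0.17], "yaw": 0, "gripper": 0.45}, {"slide": [-0.13, 0.17, 0.17], "yaw": 0, "gripper": 0.45}]'

```text
time_s: 45.45
ee_pos: [0.3429, -0.1771, 0.1807]
eef_rot: [-3.141, 0.001, 3.14]
force: [1.0, 0.3, 1.0]
grip_width: 0.0421
```

```bash
python3 - <<'E'
from h import *
a=cam('top');b=cam('scene'); bars(a,(340,170,432,248)); o=readout.get_obs();print(o['ee_pos'],o['force'])
i=np.vstack([a['color'][80:280,60:480],b['color'][150:330,150:570]])
cv2.imwrite('pics/c13.png',cv2.resize(i,None,fx=1.5,fy=1.5)[:,:,::-1])
E
```

```text
bar 0.4982 -0.2013 0.0271 0.1301 ang -0.025
bar 0.4851 -0.3096 0.1608 0.0301 ang 0.001
[ 0.34216256 -0.17529548  0.18102377] [ 1.32096825 -1.20041766 -0.99575189]
```

View pics/c13.png

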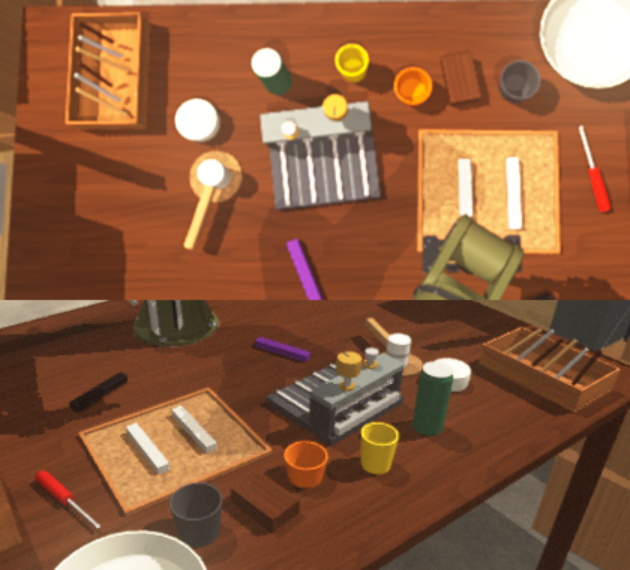

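The picture shows both bars flat inside the tray, the mallet upright on its pad, the stamp up and the bystanders in place.

```bash
python3 - <<'E'
from station import job
print(job.hand_in())
E
```

```text
the job is handed in; nothing more can be done
None
```

The job is handed in at about 45 s of the 210 s allowed; the hand-in gives no verdict. Only two bars were present. I put them in the two outer lanes against the stop and clamped them with the knob at about 1.0. Then I pressed the stamp down with the mallet at about 29 N, stood the mallet back on its pad, and unscrewed the jaw to about 3.0. Both bars are back in the tray.

- **Bars:** the last pictures show both flat in the tray, about 110 mm apart. They measured (0.485, −0.201) and (0.485, −0.310) against a tray centre of about (0.490, −0.257). The very last reading of the first bar came out short and about 13 mm off because the arm partly hid it; the earlier clear view was good.
- **Mallet, stamp and bystanders:** the mallet stands upright on the pad, the stamp is up, and the bystanders look undisturbed in the pictures. I did not measure the mallet's distance from the pad's centre at the end; I judged it by eye.
- **Inferred, not measured:** the knob values come from its mark and height in the pictures. The stamp reaching its bottom stop is inferred from the force and the tool's height. The jaw's grip on each bar was not measured.
- **Refused commands:** two early move calls were refused because their rows left out keys. Nothing moved.

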